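# Fetch the wide dosing cup from the right bin on the coffee counter

## Robot

A 6-joint arm with a two-finger parallel gripper is mounted at the origin on the work surface. World frame = base frame: x ahead of the robot, y to its left, z up, the work surface at z = 0. Lengths are in m, angles in rad, forces in N, time in s.
With the tool pointing down it reaches from about 0.375 to 0.9 m from the base axis. Payload 3.1 kg.
Tool frame: the origin (TCP) lies on the front face of the gripper's body, between the roots of the fingers; the fingertips stand 70 mm ahead of it and the grasp point (between the pads) lies 51 mm ahead of it; z points along the fingers, y is the line along which they close (so a half turn about z gives the same grasp; the last joint's range is limited). The gripper opens to 87 mm and grips with 3 to 60 N. Pads are 19 mm wide; open, the fingers measure 117 mm over their backs; the gripper's body (75 mm by 190 mm) begins 51 mm behind the grasp point.
Start: joints at [-1.369, 0.527, 1.433, -0, 1.181, -0.178], TCP at [0.232, -0.58, 0.292] pointing down, gripper open.
Joint ranges: [-3.08, 3.08], [-0.75, 2.2], [0.22, 2.44], [-1.43, 4.57], [0, 2.65], [-2.85, 2.85]. Speed limits (rad/s): [2.79, 2.79, 3.14, 3.14, 3.14, 3.14].

## Interface

Orientations are given as a unit quaternion [x, y, z, w].
In Python, from station import * gives the robot as it stands.
- The arm moves only by the tool apply_moves, never from a script. Its argument "steps" is a list of rows, each an object with "delta_pos": the shift along the tool's x, y, z normalised to -1 to 1, where 1 is 0.03 m, a list of three; "spin": the turn about the tool's z normalised to -1 to 1, where 1 is 2 pi rad; "grip": the opening, from 0 (shut) to 1 (fully open). In form: [{"delta_pos": [dx, dy, dz], "spin": spin, "grip": grip}, ...]. A call has 1 to 10 rows; each row shifts and turns the commanded pose from where the row before left it, along the tool's axes as they then stand; what a row does not reach is not made up. A row lasts 1/8 s, in which the tool goes at most 62.5 mm and 10.7 degrees, less where a joint would pass 70% of its speed; a pose out of reach is approached as far as the arm can. A call with a number of a shift or a turn outside -1 to 1 is refused whole. A call with a gripper value outside its range is refused whole. The fingers move at their own pace and stop on an object; "newtons" is the grip in N (left out, the last holds). Time passes only in rows, so rows that do not move let the fingers close. It gives the time, the measured TCP pose, the force, the opening and the grip force at its end, in the units of the state.
- observe(): the state, without advancing time (a new reading comes with each control period).
- get_image(name): name is "scene" or "top" or "wrist"; returns the picture (384x512x3 uint8, red, green, blue); there is no depth.
- calibration(name): a dict with "fov_y" (degrees; the focal length in pixels is half the picture's height over the tangent of half this angle, whatever the lens; pixels are square), "cx", "cy" (the principal point, pixels), "k1" (the pictures are not rectified: a ray, as slopes to the right and down, at radius r is drawn at 1 + k1 r^2 times it, then the intrinsics apply), "R" (3x3) and "t" (3): a world point X has camera coordinates R X + t; the wrist camera has in their place "mount" (4x4, takes a point from camera to tool coordinates, whose origin is the TCP and whose axes are the flange's). Camera axes: x right, y down, z forward; pixel columns grow to the right and rows downward; lengths in m; the calibration is good to about 2 mm. A picture is of the moment at which its call begins: read the wrist's pose just before it. calibration takes no time and is no camera call.
- hand_in(): hands the job in; it is judged then, once.
Trained networks look in the newest picture that a camera, given by its name, has taken for a name from the list of things; names that differ only in an ending like _2 or _b are one class to them, and where a whole thing is asked for, a point or a joint stands for the part that bears it (a point fixed in the world has none). Each returns a list of dicts, best first, with "conf" (0 to 1); they miss things now and then, are a little off and sometimes report something else, mostly with a low value. They report only what shows in the picture. A call takes as long as a camera call. They do not tell look-alikes from the thing itself.
- trace(camera, label): "mask" (384x512 bool, what is visible of it) and "box" ([left, top, width, height] as shares, 0 to 1, of the picture: columns of its width, rows of its height, round what is visible of it).
- landmark_of(camera, label): "xy" ([column, row] as shares, 0 to 1, of the picture: columns of its width, rows of its height: a listed point, or the origin of a listed thing).
The state is a dict: "time_s": time; "joint_pos": joint angles; "qvel": joint speeds; "tau": joint torques, N m; "eef_pos": TCP position; "eef_rot": TCP orientation; "force": force on the tool from outside, world axes, zero at the start; "wrist_torque": the same for the moment, N m; "finger_gap": finger opening in m; "gripper_force": force on a finger pad.
Only numpy, scipy, OpenCV 4.12 (cv2) and the standard library are available. Lean on these libraries where they do the work, as an engineer would, in place of code of your own. Each camera call takes 0.05 s, during which the arm holds its last target. There are 200 camera calls.

## Task

In the row of four lidded bins, find the one whose lid handle runs across the lid, along the row, and swing that lid right up until it stands upright or beyond, leaving it open and the other bins shut. Two steel cups stand nested inside: first lift out the slim cup and stand it upright in the middle of the cork coaster, then bring the wide cup and set it down upright in the middle of the dosing stand's plate. The plate's height is unknown, so lower the cup until it touches; set both cups down gently, without dropping them or pressing hard, and leave the mug, jar, spoon and saucer where they are.

Things in the scene. Friction and masses are not known exactly. Their poses are not given: they have to be found in the camera images.
- bin_cross: The bin to open, anywhere in the row of four: the one whose lid carries a bridge handle running ACROSS the lid (along the row). A wooden bin of the row, outer size 146 mm (its own x, front to back) x 96 mm (y) x 98 mm tall, 4 mm walls, inner floor 5 mm above its origin, fixed. Origin: centre of its underside; its x axis points from the front (the robot's side) to the hinge at the back. The four bins stand 98 mm apart, side by side, on a 12 mm board.
- lid_cross (a joint): Angle (rad) of that bin's lid about its back edge: 0 shut, growing as the front edge rises, 1.57 upright, stop at 1.9. Stiff hinge (about 0.17 N m friction): the 150 g lid stays at whatever angle it is left. Lid panel 146 x 96 x 6 mm, lying on the bin's rim and flush with its front.
- lid_cross_grip (a point): Middle of the lid's bridge handle, on the bar's axis: a round steel bar 10 mm thick, axis 40 mm above the lid's top face and 32 mm behind the lid's front edge, along the bin's y, on two round posts 66 mm apart. It moves and turns with the lid. The bar is smooth and can turn between the finger pads.
- lid_cross_hinge (a point): Middle of the lid's hinge line, at the lid's underside, at the bin's back rim, 146 mm behind the lid's front edge. The hinge line runs along the bin's y.
- slim_cup: Slim steel cup, open at the top, outer diameter 44 mm, 85 mm tall, 80 g give or take a third. Origin: centre of its underside. It starts standing inside the wide cup, on its 4 mm bottom, and stands out 24 mm above the wide cup's rim.
- wide_cup: Wide steel cup, open at the top, outer diameter 62 mm, 65 mm tall, walls 3 mm, 120 g give or take a third. Origin: centre of its underside. It starts standing on the floor of bin_cross, near its middle, hidden until the lid is open.
- coaster: Round cork coaster for the slim cup, 96 mm across, 8 mm thick, fixed to the counter, to the left or right in front of the row. Origin: centre of its underside.
- stand: Dosing stand for the wide cup, to the other side: a dark steel foot 90 mm across, fixed to the counter, and above it a flat round steel plate 90 mm across on a stem. Origin: centre of its foot's underside, straight below the plate's centre. The plate's height differs every time and is NOT measured: its top lies anywhere between 30 and 95 mm above the counter. It is clamped and does not yield. Lower the cup until it is felt to touch.
- lid_along (a joint): Lid angle (rad) of the bin whose lid has a bridge handle running front to back: 0 shut. This bin must stay shut.
- lid_knob (a joint): Lid angle (rad) of the bin whose lid has a round mushroom knob, 30 mm across: 0 shut. This bin must stay shut.
- lid_post (a joint): Lid angle (rad) of the bin whose lid has a square post, 22 mm thick (the handles of the shut lids reach up to 165 mm above the counter): 0 shut. This bin must stay shut.
- mug: Bystander: white ceramic mug, 80 mm across, 90 mm tall, in front of the row. Leave it alone.
- jar: Bystander: closed glass jar, 64 mm across, 85 mm tall, in front of the row. Leave it alone.
- spoon: Bystander: steel spoon 150 mm long lying in front of the row. Leave it alone.
- saucer: Bystander: white saucer, 120 mm across, lying at the left of the row. Leave it alone.
Not all that is in view belongs to the job. Leave any orange or yellow look-alike of the stand alone.

How it is judged:
By the outcome, as a careful person would: the job done as asked, in the order asked, and still so for the second after the job is handed in, with the robot touching nothing.
It also fails if it takes over 72 s, if anything falls off the work surface, if the arm or the gripper's body presses on something with over 40 N, if the wrist force passes 120 N, or if a joint passes its speed limit or range.

## Working session

There is one attempt and no reset: what is moved stays moved. The work goes in short steps, Python scripts to look and compute and a tool call to move; the robot and the scene stay as the last step left them, time stands still between calls to the robot, and variables do not carry over. Pictures are saved under pics/ and viewed, at most 10 in all, crops included, and the job is handed in when it is done.

Besides the shell and the picture viewer there is one more tool, called after "Request:" by a JSON object that holds its "name" and its "arguments". apply_moves: Moves the arm, as the interface text tells. Its arguments: {"type":"object","properties":{"steps":{"type":"array"},"newtons":{"type":"number"}},"required":["steps"]}

```bash
ls; mkdir -p pics
cat > h.py <<'E'
from station import *
import numpy as np, cv2
from scipy.spatial.transform import Rotation as Ro
def cam(name):
    c=calibration(name); f=192/np.tan(np.radians(c["fov_y"])/2)
    if "mount" in c:
        s=observe(); T=np.eye(4); T[:3,:3]=Ro.from_quat(s["eef_rot"]).as_matrix(); T[:3,3]=s["eef_pos"]
        M=np.linalg.inv(T@np.array(c["mount"])); R,t=M[:3,:3],M[:3,3]
    else: R,t=np.array(c["R"]),np.array(c["t"])
    K=np.array([[f,0,c["cx"]],[0,f,c["cy"]],[0,0,1]]); D=np.array([c["k1"],0,0,0])
    return K,D,R,t
def at_z(cm,px,z):
    K,D,R,t=cm
    u=cv2.undistortPoints(np.array([[px]],float),K,D)[0,0]
    d=R.T@np.array([u[0],u[1],1]); o=-R.T@t
    return o+d*(z-o[2])/d[2]
def proj(cm,X):
    K,D,R,t=cm
    return cv2.projectPoints(np.array(X,float).reshape(-1,1,3),cv2.Rodrigues(R)[0],t,K,D)[0][:,0]
def save(im,n): cv2.imwrite("pics/"+n,im[:,:,::-1])
E
cat > a.py <<'E'
from h import *
a=get_image("scene");b=get_image("top")
save(a,"s1.png");save(b,"t1.png")
ct=cam("top");cs=cam("scene")
print(-ct[2].T@ct[3],-cs[2].T@cs[3])
for l,z in [("bin_cross",.012),("lid_cross_grip",.156),("lid_cross_hinge",.11),("coaster",0),("stand",0),("mug",0),("jar",0),("saucer",0),("spoon",0)]:
  for cn,cm in(("top",ct),("scene",cs)):
    for r in landmark_of(cn,l)[:3]:
      p=np.array(r["xy"])*[512,384]; print(l,cn,round(r["conf"],2),p.round(),at_z(cm,p,z).round(3))
print(observe())
E
python3 a.py
```

```text
pics
[0.21508395 0.05147796 1.53442655] [0.84521815 0.69568619 1.28724044]
bin_cross top 0.92 [317. 148.] [ 0.601 -0.14   0.012]
bin_cross scene 0.94 [181. 192.] [ 0.612 -0.127  0.012]
lid_cross_grip top 0.82 [325. 149.] [ 0.561 -0.144  0.156]
lid_cross_grip top 0.6 [311. 211.] [ 0.366 -0.098  0.156]
lid_cross_grip scene 0.66 [188. 156.] [ 0.558 -0.137  0.156]
lid_cross_hinge top 0.65 [318. 118.] [ 0.681 -0.13   0.11 ]
lid_cross_hinge scene 0.9 [158. 185.] [ 0.677 -0.124  0.11 ]
coaster top 0.89 [360. 213.] [ 0.378 -0.284  0.   ]
coaster scene 0.74 [220. 131.] [ 0.37  -0.287  0.   ]
stand top 0.98 [188. 210.] [0.385 0.308 0.   ]
stand top 0.84 [142. 217.] [0.36  0.467 0.   ]
stand top 0.74 [200. 251.] [0.245 0.261 0.   ]
stand scene 0.8 [345. 228.] [0.243 0.268 0.   ]
stand scene 0.77 [354. 298.] [0.366 0.46  0.   ]
stand scene 0.56 [318. 266.] [0.391 0.325 0.   ]
mug top 0.69 [264. 205.] [0.402 0.045 0.   ]
jar top 0.82 [238. 208.] [0.392 0.136 0.   ]
jar scene 0.63 [283. 222.] [0.395 0.145 0.   ]
saucer top 0.88 [170. 164.] [0.547 0.377 0.   ]
saucer scene 0.76 [280. 306.] [0.557 0
[... 158 characters left out ...]
   ]
{'time_s': 1.0, 'joint_pos': array([-1.36851195e+00,  5.27497298e-01,  1.43269025e+00, -2.88028784e-06,
        1.18140250e+00, -1.78479601e-01]), 'qvel': array([-0.00063899, -0.00129736, -0.0012312 ,  0.00093135,  0.00074733,
        0.00196123]), 'tau': array([-9.86317427e-04, -4.40025973e+01, -1.76988012e+01,  6.34280546e-02,
        5.06415695e-02, -4.45871734e-06]), 'eef_pos': array([ 0.23230353, -0.58020452,  0.29225317]), 'eef_rot': array([ 9.81931918e-01,  1.89234534e-01, -1.31673803e-06,  1.31823367e-06]), 'force': array([-0.28871484, -0.20113304, -0.97443515]), 'wrist_torque': array([0.04231274, 0.00913334, 0.00884825]), 'gripper_force': 0.0, 'finger_gap': 0.08666312330405647}
```

```bash
python3 -c "
import cv2,numpy as np
t=cv2.imread('pics/t1.png');s=cv2.imread('pics/s1.png')
cv2.imwrite('pics/t1c.png',cv2.resize(t[80:280,110:410],None,fx=2.66,fy=2.66,interpolation=3))
cv2.imwrite('pics/s1c.png',cv2.resize(s[80:340,130:430],None,fx=2.3,fy=2.3,interpolation=3))"
```

```text
(no output)
```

View pics/t1c.png

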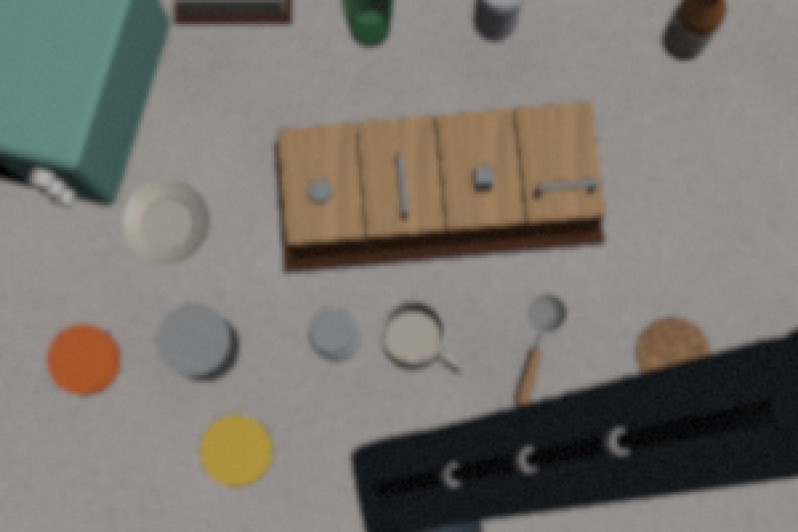

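View pics/s1c.png

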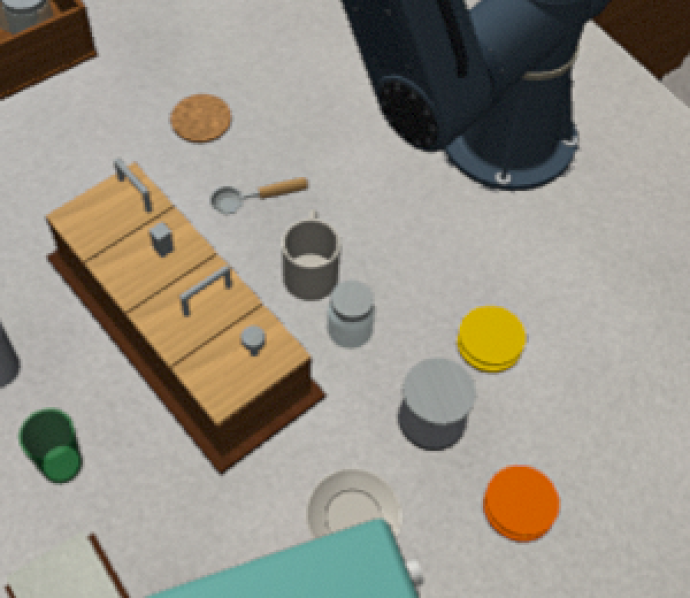

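The cross handle is on the bin at the far right of the row (top crop 566,187; full picture 323,150). The other lids carry a knob, a front-to-back handle and a post. The grey steel plate at top (188,210) is the real stand. Orange (142,217) and yellow (200,251) are decoys. Next I'll measure the row's yaw, the bar and the stand.

```bash
cat > b.py <<'E'
from h import *
from scipy.optimize import least_squares
ct=cam("top");cs=cam("scene")
c=lambda x,y:(x/2.66+110-.3,y/2.66+80-.3)
s=lambda x,y:(x/2.3+130-.3,y/2.3+80-.3)
# row lid corners FL(end knob front), FR, BR, BL
L=[-.049,.049]
obs=[(ct,c(286,246),(-73,3)),(ct,c(602,217),(-73,0)),(ct,c(589,101),(73,0)),(ct,c(281,130),(73,3))]
obs+=[(cs,s(308,358),(-73,3)),(cs,s(136,164),(-73,0)),(cs,s(48,218),(73,0)),(cs,s(218,422),(73,3))]
def X(p,q):
    bx=q[0]/1000; by=(-.048 if q[1]==0 else .342)
    cc,ss=np.cos(p[2]),np.sin(p[2])
    return [p[0]+cc*bx-ss*by,p[1]+ss*bx+cc*by,.116]
for o in (obs[:4],obs[4:],obs):
  r=least_squares(lambda p:np.concatenate([proj(m,X(p,q))[0]-px for m,px,q in o]),[.6,-.13,0],loss="soft_l1")
  print(r.x.round(4),r.fun.round(1))
p=r.x
for m,px in((ct,c(566,187)),(cs,s(133,175))):
  w=at_z(m,px,.156); d=w[:2]-p[:2]; print("bar",w.round(3),"inbin",np.cos(p[2])*d[0]+np.sin(p[2])*d[1],-np.sin(p[2])*d[0]+np.cos(p[2])*d[1])
# plate
A=c(197.5,340);B=s(438.5,395)
for z in(.03,.05,.07,.08,.095): print(z,at_z(ct,A,z).round(3),at_z(cs,B,z).round(3))
for n,m in(("top",ct),("scene",cs)):
  k=trace(n,"coaster")[0]["mask"]; v,u=np.nonzero(k); print("coaster",n,k.sum(),u.mean(),v.mean(),at_z(m,(u.mean(),v.mean()),.008).round(3))
  for t in trace(n,"stand")[:3]: print("stand",n,t["conf"],np.array(t["box"])*[512,384,512,384])
E
python3 b.py
```

```text
[ 0.6009 -0.135   0.0973] [-0.3 -0.1  1.1 -0.2  0.5  0.2 -1.8  0. ]
[ 0.6038 -0.1315  0.0927] [ 2.1 -0.1 -0.1 -0.8 -1.  -0.8 -0.2  1.8]
[ 0.6018 -0.1338  0.094 ] [-0.8 -0.7  0.6 -0.4  0.2  0.  -2.2 -0.6  2.3 -1.1  0.1 -1.5 -0.8 -1.5
  0.1  0.8]
bar [ 0.559 -0.138  0.156] inbin -0.04251192548706349 -5.267515813796829e-05
bar [ 0.56  -0.139  0.156] inbin -0.04252506550852654 -0.0013988712213293597
0.03 [0.39  0.316 0.03 ] [0.368 0.3   0.03 ]
0.05 [0.387 0.313 0.05 ] [0.376 0.307 0.05 ]
0.07 [0.385 0.309 0.07 ] [0.383 0.313 0.07 ]
0.08 [0.384 0.307 0.08 ] [0.387 0.316 0.08 ]
0.095 [0.382 0.305 0.095] [0.393 0.321 0.095]
coaster top 385 362.2207792207792 208.44675324675325 [ 0.392 -0.291  0.008]
stand top 0.92 [185.088  234.3168  24.6784  25.8048]
stand top 0.88 [168.9088 194.3808  31.1808  28.608 ]
stand top 0.86 [128.     203.2128  23.808   22.8864]
coaster scene 487 216.9075975359343 130.83778234086242 [ 0.38  -0.289  0.008]
stand scene 0.86 [341.0944 279.2064  33.8944  33.2928]
stand scene 0.85 [306.1248 235.8144  30.976   38.592 ]
stand scene 0.55 [333.2096 208.704   27.0848  31.7952]
```

Request:
{"name": "apply_moves", "arguments": {"steps": [{"delta_pos": [0.97,-0.6,0],"spin": 0,"grip": 0.6},{"delta_pos": [0.97,-0.6,0],"spin": 0,"grip": 0.6},{"delta_pos": [0.97,-0.6,0],"spin": 0,"grip": 0.6},{"delta_pos": [0.97,-0.6,0],"spin": 0,"grip": 0.6},{"delta_pos": [0.97,-0.6,0],"spin": 0,"grip": 0.6},{"delta_pos": [0.97,-0.6,0],"spin": 0,"grip": 0.6},{"delta_pos": [0.97,-0.6,0],"spin": 0,"grip": 0.6},{"delta_pos": [0.97,-0.6,0],"spin": 0,"grip": 0.6},{"delta_pos": [0.97,-0.6,0],"spin": 0,"grip": 0.6},{"delta_pos": [0.97,-0.6,0],"spin": 0,"grip": 0.6}], "newtons": 12}}

```text
time_s: 2.45
eef_pos: [0.4362, -0.3041, 0.2924]
eef_rot: [0.982, 0.189, 0.0, 0.0]
force: [0.5, 0.2, 0.6]
finger_gap: 0.0521
gripper_force: 0.0
```

Request:
{"name": "apply_moves", "arguments": {"steps": [{"delta_pos": [0.97,-0.6,0],"spin": 0,"grip": 0.6},{"delta_pos": [0.97,-0.6,0],"spin": 0,"grip": 0.6},{"delta_pos": [0.97,-0.6,0],"spin": 0,"grip": 0.6},{"delta_pos": [0.97,-0.6,0],"spin": 0,"grip": 0.6},{"delta_pos": [0.97,-0.6,0],"spin": 0,"grip": 0.6},{"delta_pos": [0.97,-0.6,0],"spin": 0,"grip": 0.6},{"delta_pos": [0,0,0],"spin": -0.025,"grip": 0.6},{"delta_pos": [0,0,0],"spin": -0.025,"grip": 0.6},{"delta_pos": [0,0,0],"spin": -0.025,"grip": 0.6},{"delta_pos": [0,0,0],"spin": -0.025,"grip": 0.6}]}}

```text
time_s: 3.7
eef_pos: [0.5576, -0.1397, 0.2923]
eef_rot: [0.874, 0.486, 0.0, 0.0]
force: [-0.0, 0.7, -0.3]
finger_gap: 0.0524
gripper_force: 0.0
```

Request:
{"name": "apply_moves", "arguments": {"steps": [{"delta_pos": [0,0,0],"spin": -0.025,"grip": 0.6},{"delta_pos": [0,0,0],"spin": -0.025,"grip": 0.6},{"delta_pos": [0,0,0],"spin": -0.025,"grip": 0.6},{"delta_pos": [0,0,0],"spin": -0.025,"grip": 0.6},{"delta_pos": [0,0,0],"spin": -0.004,"grip": 0.6},{"delta_pos": [0,0,0],"spin": 0,"grip": 0.6}]}}

```text
time_s: 4.45
eef_pos: [0.5575, -0.1398, 0.2923]
eef_rot: [0.675, 0.738, 0.0, 0.0]
force: [0.1, 0.0, 0.6]
finger_gap: 0.0521
gripper_force: 0.0
```

```bash
cat > c.py <<'E'
from h import *
s=observe();cw=cam("wrist");im=get_image("wrist");save(im,"w1.png")
print(s["time_s"],s["eef_pos"].round(4),Ro.from_quat(s["eef_rot"]).as_matrix().round(3).tolist())
print(calibration("wrist"))
for r in landmark_of("wrist","lid_cross_grip"):
  p=np.array(r["xy"])*[512,384]; print(r["conf"],p.round(),at_z(cw,p,.156).round(4))
print(proj(cw,[.560,-.138,.156]))
E
python3 c.py
```

```text
4.45 [ 0.5575 -0.1398  0.2923] [[-0.09, 0.996, 0.0], [0.996, 0.09, -0.0], [-0.0, 0.0, -1.0]]
{'fov_y': 64.46243806123246, 'cx': 255.509389220609, 'cy': 189.0805790907777, 'k1': -0.061098134031730096, 'mount': array([[ 1.39919909e-03, -9.61753845e-01, -2.73911636e-01,
         7.36779079e-02],
       [ 9.99998353e-01,  1.02914838e-03,  1.49467684e-03,
        -6.13503701e-04],
       [-1.15561548e-03, -2.73913276e-01,  9.61753701e-01,
        -9.25475093e-02],
       [ 0.00000000e+00,  0.00000000e+00,  0.00000000e+00,
         1.00000000e+00]])}
0.9 [265. 201.] [ 0.5648 -0.1408  0.156 ]
[[259.10748401 197.55162342]]
```

View pics/w1.png

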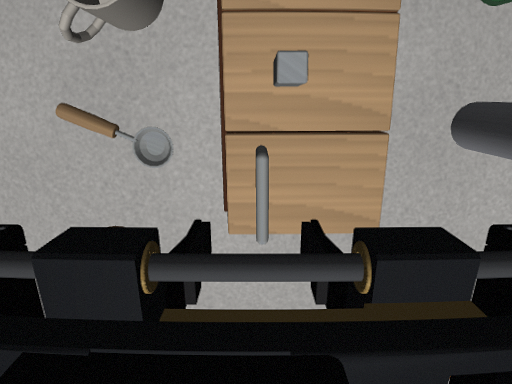

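The bar is at (262,195), midway between the fingers to within 5 mm. I'll lower onto it and close lightly.

Request:
{"name": "apply_moves", "arguments": {"steps": [{"delta_pos": [0,0.15,0.7],"spin": 0,"grip": 0.6},{"delta_pos": [0,0,0.7],"spin": 0,"grip": 0.6},{"delta_pos": [0,0,0.7],"spin": 0,"grip": 0.6},{"delta_pos": [0,0,0.7],"spin": 0,"grip": 0.6},{"delta_pos": [0,0,0],"spin": 0,"grip": 0.3},{"delta_pos": [0,0,0],"spin": 0,"grip": 0.0},{"delta_pos": [0,0,0],"spin": 0,"grip": 0.0},{"delta_pos": [0,0,0],"spin": 0,"grip": 0.0}], "newtons": 12}}

```text
time_s: 5.55
eef_pos: [0.5624, -0.1395, 0.2091]
eef_rot: [0.674, 0.739, 0.0, 0.001]
force: [-1.0, 0.1, -0.2]
finger_gap: 0.0202
gripper_force: 0.0
```

Request:
{"name": "apply_moves", "arguments": {"steps": [{"delta_pos": [0,0,0],"spin": 0,"grip": 0.0},{"delta_pos": [0,0,0],"spin": 0,"grip": 0.0},{"delta_pos": [0,0.25,-0.51],"spin": 0,"grip": 0.0},{"delta_pos": [0,0.32,-0.475],"spin": 0,"grip": 0.0}], "newtons": 12}}

```text
time_s: 6.05
eef_pos: [0.578, -0.1379, 0.2371]
eef_rot: [0.674, 0.739, -0.001, -0.002]
force: [-0.3, -1.2, -3.6]
finger_gap: 0.0095
gripper_force: 12.0
```

Gripped, with a gap of 9.5 mm and a lid load of −3.6 N. I'll continue the arc.

Request:
{"name": "apply_moves", "arguments": {"steps": [{"delta_pos": [0,0.38,-0.42],"spin": 0,"grip": 0.0},{"delta_pos": [0,0.44,-0.37],"spin": 0,"grip": 0.0},{"delta_pos": [0,0.49,-0.3],"spin": 0,"grip": 0.0},{"delta_pos": [0,0.52,-0.23],"spin": 0,"grip": 0.0},{"delta_pos": [0,0.55,-0.155],"spin": 0,"grip": 0.0}]}}

```text
time_s: 6.68
eef_pos: [0.6487, -0.1312, 0.2832]
eef_rot: [0.674, 0.739, -0.001, -0.002]
force: [-3.8, -0.1, 2.3]
finger_gap: 0.0091
gripper_force: 12.0
```

Request:
{"name": "apply_moves", "arguments": {"steps": [{"delta_pos": [0,0.565,-0.08],"spin": 0,"grip": 0.0},{"delta_pos": [0,0.575,0],"spin": 0,"grip": 0.0},{"delta_pos": [0,0.565,0.08],"spin": 0,"grip": 0.0},{"delta_pos": [0,0.55,0.155],"spin": 0,"grip": 0.0},{"delta_pos": [0,0.52,0.23],"spin": 0,"grip": 0.0},{"delta_pos": [0,0.49,0.3],"spin": 0,"grip": 0.0},{"delta_pos": [0,0,0],"spin": 0,"grip": 0.0}]}}

```text
time_s: 7.55
eef_pos: [0.7487, -0.122, 0.2602]
eef_rot: [0.674, 0.739, 0.0, 0.0]
force: [1.4, 0.4, -0.8]
finger_gap: 0.0093
gripper_force: 12.0
```

Request:
{"name": "apply_moves", "arguments": {"steps": [{"delta_pos": [0,0,0],"spin": 0,"grip": 0.22},{"delta_pos": [0,0,0],"spin": 0,"grip": 0.22},{"delta_pos": [0,0,0],"spin": 0,"grip": 0.22},{"delta_pos": [0,0.1,-0.5],"spin": 0,"grip": 0.22},{"delta_pos": [0,0,-1],"spin": 0,"grip": 0.22},{"delta_pos": [0,0,-1],"spin": 0,"grip": 0.22},{"delta_pos": [0,0,-1],"spin": 0,"grip": 0.22},{"delta_pos": [0,-0.5,-0.5],"spin": 0,"grip": 0.4},{"delta_pos": [0,-1,0],"spin": 0,"grip": 0.4},{"delta_pos": [0,-1,0],"spin": 0,"grip": 0.4}]}}

```text
time_s: 8.8
eef_pos: [0.6741, -0.1289, 0.3817]
eef_rot: [0.674, 0.739, -0.0, -0.0]
force: [-0.2, 0.2, -0.2]
finger_gap: 0.0333
gripper_force: 0.0
```

Request:
{"name": "apply_moves", "arguments": {"steps": [{"delta_pos": [0,-1,0],"spin": 0,"grip": 0.4},{"delta_pos": [0,-1,0],"spin": 0,"grip": 0.4},{"delta_pos": [0,-1,0],"spin": 0,"grip": 0.4},{"delta_pos": [0,-0.5,0],"spin": 0,"grip": 0.4},{"delta_pos": [0,0,0],"spin": 0,"grip": 0.4}]}}

```text
time_s: 9.43
eef_pos: [0.5706, -0.1386, 0.382]
eef_rot: [0.674, 0.739, 0.0, 0.0]
force: [0.2, -0.4, 0.0]
finger_gap: 0.035
gripper_force: 0.0
```

```bash
cat > d.py <<'E'
from h import *
import sys
n=sys.argv[1]
s=observe();cw=cam("wrist");im=get_image("wrist");save(im,n)
print(s["time_s"],s["eef_pos"].round(4),s["force"].round(2))
for l,z in(("slim_cup",.106),("wide_cup",.082)):
  for r in trace("wrist",l)[:2]:
    v,u=np.nonzero(r["mask"]); print(l,r["conf"],(np.array(r["box"])*[512,384,512,384]).round(), at_z(cw,(u.mean(),v.mean()),z).round(3))
  for cn,cm in(("wrist",cw),("top",cam("top"))):
    if cn=="top": get_image("top")
    for r in landmark_of(cn,l)[:2]:
      p=np.array(r["xy"])*[512,384]; print(l,cn,r["conf"],p.round(),at_z(cm,p,.021 if l[0]=="s" else .017).round(3))
E
python3 d.py w2.png
```

```text
9.425 [ 0.5706 -0.1386  0.382 ] [ 0.22 -0.39  0.02]
slim_cup 0.72 [260. 136.  37.  47.] [ 0.598 -0.129  0.106]
slim_cup 0.64 [ 84. 105.  95.  48.] [ 0.429 -0.108  0.106]
slim_cup wrist 0.96 [274. 152.] [ 0.598 -0.134  0.021]
wide_cup 0.68 [255. 130.  50.  56.] [ 0.597 -0.123  0.082]
wide_cup 0.44 [261. 136.  34.  46.] [ 0.601 -0.133  0.082]
wide_cup wrist 0.95 [273. 149.] [ 0.596 -0.131  0.017]
```

View pics/w2.png

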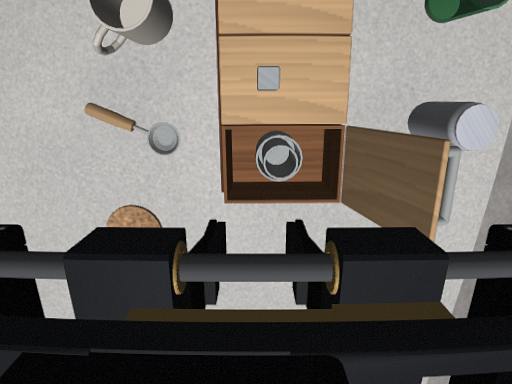

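The lid stands open past upright, and the nested cups show at about (278,156). I'll enlarge the picture to measure the rims.

```bash
python3 -c "
from h import *
im=cv2.imread('pics/w2.png')
c=cv2.resize(im[110:210,210:350],None,fx=5,fy=5,interpolation=cv2.INTER_CUBIC)
cw=cam('wrist')
a=np.linspace(0,2*np.pi,60)
for (x,y) in [(.600,-.132)]:
  for r,z,col in((.022,.106,(0,255,0)),(.031,.082,(0,0,255))):
    for p in proj(cw,np.c_[x+r*np.cos(a),y+r*np.sin(a),0*a+z]): cv2.circle(c,tuple(int(v) for v in (p-[210,110]+.5)*5),1,col,-1)
cv2.imwrite('pics/w2c.png',c)"
```

```text
(no output)
```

View pics/w2c.png

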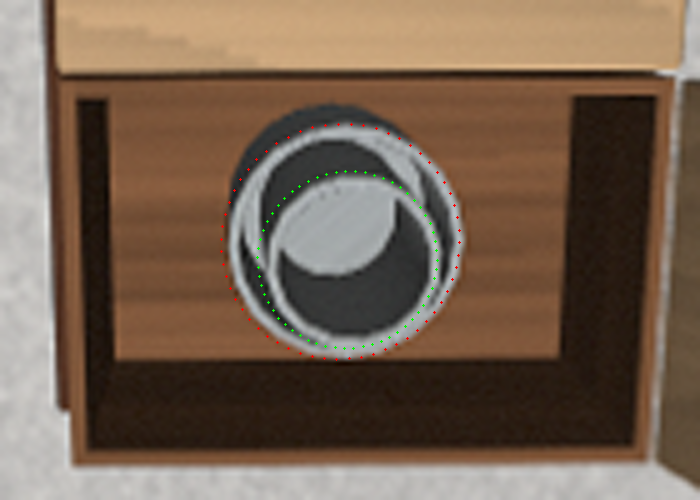

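The rims measure to wide (.601,−.132) and slim (.601,−.132). A centred grip would bring the gripper body's ±95 mm into the lid. So I'll grip the slim cup's front wall, one finger inside.

Request:
{"name": "apply_moves", "arguments": {"steps": [{"delta_pos": [0.12,0.34,0.9],"spin": 0,"grip": 0.25},{"delta_pos": [0,0,0.9],"spin": 0,"grip": 0.25},{"delta_pos": [0,0,0.9],"spin": 0,"grip": 0.25},{"delta_pos": [0,0,0.9],"spin": 0,"grip": 0.25},{"delta_pos": [0,0,0.9],"spin": 0,"grip": 0.25},{"delta_pos": [0,0,0.9],"spin": 0,"grip": 0.25},{"delta_pos": [0,0,0.6],"spin": 0,"grip": 0.25},{"delta_pos": [0,0,0],"spin": 0,"grip": 0.25}], "newtons": 20}}

```text
time_s: 10.88
eef_pos: [0.5806, -0.1336, 0.1999]
eef_rot: [0.674, 0.739, -0.001, -0.002]
force: [-0.5, 0.0, 0.2]
finger_gap: 0.0216
gripper_force: 0.0
```

Run:
```python
from h import *
s=observe();im=get_image("wrist");save(cv2.resize(im,(768,576),interpolation=cv2.INTER_CUBIC),"w3.png");print(s["time_s"],s["eef_pos"],s["force"])
cw=cam("wrist")
print(proj(cw,[[.5804,-.1342,.12],[.6013-.022,-.1343,.106],[.6013+.022,-.1303,.106]])*1.5)
```

```text
10.875 [ 0.58059979 -0.13361038  0.19989955] [-0.54702187  0.01004558  0.15023728]
[[381.99394054 340.91702316]
 [379.55939578 328.37857789]
 [479.77847789 328.4899541 ]]
```

View pics/w3.png

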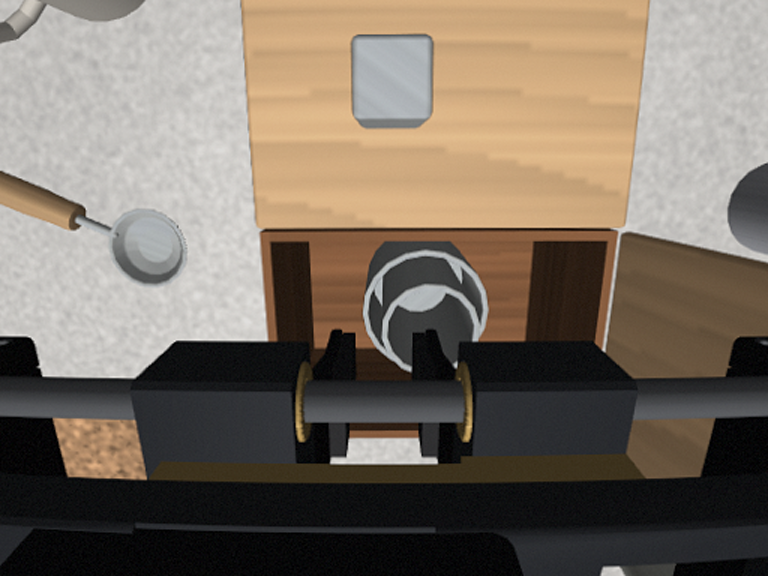

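The slim cup's front rim (column 383) sits midway between the fingers. I'll go down and grip.

Request:
{"name": "apply_moves", "arguments": {"steps": [{"delta_pos": [0,0.03,0.5],"spin": 0,"grip": 0.25},{"delta_pos": [0,0,0.5],"spin": 0,"grip": 0.25},{"delta_pos": [0,0,0.4],"spin": 0,"grip": 0.25},{"delta_pos": [0,0,0],"spin": 0,"grip": 0.15},{"delta_pos": [0,0,0],"spin": 0,"grip": 0},{"delta_pos": [0,0,0],"spin": 0,"grip": 0},{"delta_pos": [0,0,0],"spin": 0,"grip": 0},{"delta_pos": [0,0,0],"spin": 0,"grip": 0}], "newtons": 20}}

```text
time_s: 11.92
eef_pos: [0.5822, -0.1339, 0.1598]
eef_rot: [0.674, 0.739, 0.0, 0.0]
force: [-0.7, -0.4, 0.6]
finger_gap: 0.0046
gripper_force: 17.9
```

Request:
{"name": "apply_moves", "arguments": {"steps": [{"delta_pos": [0,0,-0.3],"spin": 0,"grip": 0},{"delta_pos": [0,0,-0.6],"spin": 0,"grip": 0},{"delta_pos": [0,0,-0.8],"spin": 0,"grip": 0},{"delta_pos": [0,0,-0.8],"spin": 0,"grip": 0},{"delta_pos": [0,0,-0.8],"spin": 0,"grip": 0},{"delta_pos": [0,0,-0.7],"spin": 0,"grip": 0},{"delta_pos": [0,0,0],"spin": 0,"grip": 0}]}}

```text
time_s: 12.8
eef_pos: [0.5833, -0.1343, 0.2826]
eef_rot: [0.674, 0.739, 0.001, 0.003]
force: [0.8, 0.3, -0.9]
finger_gap: 0.0044
gripper_force: 17.9
```

```bash
cat > e.py <<'E'
from h import *
s=observe();cw=cam("wrist");im=get_image("wrist");save(im,"w4.png");print(s["time_s"],s["eef_pos"],s["force"],s["finger_gap"])
get_image("scene");get_image("top")
for n,m in(("top",cam("top")),("scene",cam("scene")),("wrist",cw)):
 for r in trace(n,"coaster")[:1]:
  k=r["mask"].astype(np.uint8); ct=max(cv2.findContours(k,0,1)[0],key=len); e=cv2.fitEllipse(ct)
  print(n,r["conf"],k.sum(),np.round(e[0]+e[1],1),at_z(m,e[0],.008).round(4))
 for r in landmark_of(n,"coaster")[:1]:
  p=np.array(r["xy"])*[512,384]; print(n,"lm",at_z(m,p,0).round(4))
E
python3 e.py
```

```text
12.8 [ 0.58325097 -0.13431371  0.28257987] [ 0.8429798   0.25847231 -0.93615392] 0.004409320693104131
top 0.68 601 [363.3 212.4  25.9  27.6] [ 0.3781 -0.2941  0.008 ]
top lm [ 0.3791 -0.2793  0.    ]
scene 0.93 450 [217.2 131.3  20.4  26. ] [ 0.3804 -0.2864  0.008 ]
scene lm [ 0.3743 -0.2874  0.    ]
wrist 0.85 1440 [ 94.  242.4  21.5  63.1] [ 0.3785 -0.2598  0.008 ]
wrist lm [ 0.3811 -0.2923  0.    ]
```

View pics/w4.png

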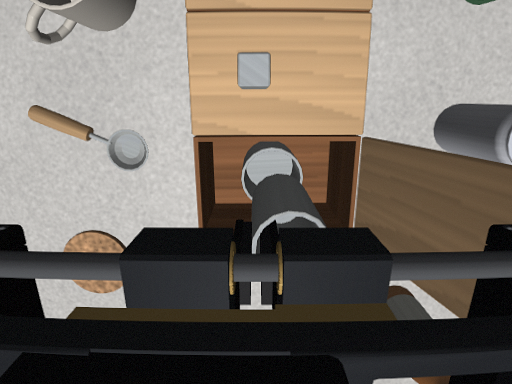

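The slim cup is out and the wide cup stayed in the bin at (272,170). I'll carry the slim cup past the coaster so that the wrist camera sees the coaster from near.

Request:
{"name": "apply_moves", "arguments": {"steps": [{"delta_pos": [-0.4,-0.4,0],"spin": 0,"grip": 0},{"delta_pos": [-0.8,-0.9,0],"spin": 0,"grip": 0},{"delta_pos": [-0.8,-0.9,0],"spin": 0,"grip": 0},{"delta_pos": [-0.8,-0.9,0],"spin": 0,"grip": 0},{"delta_pos": [-0.8,-0.9,0],"spin": 0,"grip": 0},{"delta_pos": [-0.8,-0.9,0],"spin": 0,"grip": 0},{"delta_pos": [-0.8,-0.9,0],"spin": 0,"grip": 0},{"delta_pos": [-0.8,-0.9,0],"spin": 0,"grip": 0},{"delta_pos": [-0.8,-0.9,0],"spin": 0,"grip": 0},{"delta_pos": [-0.2,-0.3,0],"spin": 0,"grip": 0}]}}

```text
time_s: 14.5
eef_pos: [0.3634, -0.3666, 0.2796]
eef_rot: [0.675, 0.738, -0.0, 0.0]
force: [1.4, 1.3, 0.3]
finger_gap: 0.0042
gripper_force: 18.6
```

Request:
{"name": "apply_moves", "arguments": {"steps": [{"delta_pos": [0,0,0],"spin": 0,"grip": 0},{"delta_pos": [0,0,0],"spin": 0,"grip": 0}]}}

```text
time_s: 14.75
eef_pos: [0.3657, -0.364, 0.2795]
eef_rot: [0.674, 0.739, 0.0, -0.0]
force: [0.0, 0.2, -1.7]
finger_gap: 0.0048
gripper_force: 18.6
```

```bash
sed -i 's/w4/w5/' e.py; python3 e.py
```

```text
14.75 [ 0.36565941 -0.36396217  0.27945317] [ 0.04389173  0.24933892 -1.74808516] 0.004835026560464092
top 0.17 327 [316.7 146.2  17.7  21.6] [ 0.6102 -0.138   0.008 ]
scene 0.67 463 [217.3 131.   20.7  26.4] [ 0.3795 -0.2874  0.008 ]
scene lm [ 0.3736 -0.2857  0.    ]
wrist 0.63 5362 [272.  104.3  80.4  83.2] [ 0.3779 -0.2904  0.008 ]
wrist lm [ 0.3804 -0.2952  0.    ]
```

View pics/w5.png

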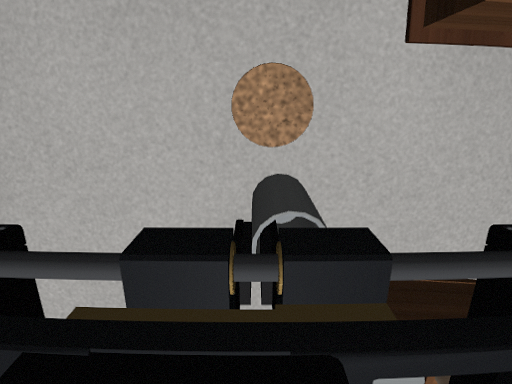

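Request:
{"name": "apply_moves", "arguments": {"steps": [{"delta_pos": [0.6,-0.03,0],"spin": 0,"grip": 0},{"delta_pos": [0.9,0,0],"spin": 0,"grip": 0},{"delta_pos": [0.9,0,0.3],"spin": 0,"grip": 0},{"delta_pos": [0,0,0.8],"spin": 0,"grip": 0},{"delta_pos": [0,0,0.8],"spin": 0,"grip": 0},{"delta_pos": [0,0,0.8],"spin": 0,"grip": 0},{"delta_pos": [0,0,0.8],"spin": 0,"grip": 0},{"delta_pos": [0,0,0.5],"spin": 0,"grip": 0},{"delta_pos": [0,0,0.1],"spin": 0,"grip": 0},{"delta_pos": [0,0,0],"spin": 0,"grip": 0}]}}

```text
time_s: 16.45
eef_pos: [0.3579, -0.2927, 0.1568]
eef_rot: [0.674, 0.739, 0.0, -0.0]
force: [-0.1, 0.3, -1.2]
finger_gap: 0.0046
gripper_force: 18.6
```

Request:
{"name": "apply_moves", "arguments": {"steps": [{"delta_pos": [0,0,0.05],"spin": 0,"grip": 0},{"delta_pos": [0,0,0],"spin": 0,"grip": 0}]}}

```text
time_s: 16.7
eef_pos: [0.358, -0.2932, 0.1555]
eef_rot: [0.674, 0.739, -0.0, 0.001]
force: [0.1, -0.8, -1.3]
finger_gap: 0.0047
gripper_force: 18.6
```

Request:
{"name": "apply_moves", "arguments": {"steps": [{"delta_pos": [0,0,0.06],"spin": 0,"grip": 0},{"delta_pos": [0,0,0.06],"spin": 0,"grip": 0},{"delta_pos": [0,0,0.06],"spin": 0,"grip": 0},{"delta_pos": [0,0,0],"spin": 0,"grip": 0}]}}

```text
time_s: 17.2
eef_pos: [0.3578, -0.293, 0.1494]
eef_rot: [0.674, 0.739, 0.0, -0.0]
force: [0.4, -0.5, -0.4]
finger_gap: 0.0045
gripper_force: 18.6
```

Request:
{"name": "apply_moves", "arguments": {"steps": [{"delta_pos": [0,0,0.04],"spin": 0,"grip": 0},{"delta_pos": [0,0,0.03],"spin": 0,"grip": 0}]}}

```text
time_s: 17.45
eef_pos: [0.3576, -0.2929, 0.1476]
eef_rot: [0.674, 0.739, -0.0, -0.001]
force: [-2.5, 1.6, 8.9]
finger_gap: 0.0043
gripper_force: 18.7
```

Contact at 8.9 N. I'll ease off half a millimetre and release.

Request:
{"name": "apply_moves", "arguments": {"steps": [{"delta_pos": [0,0,-0.02],"spin": 0,"grip": 0},{"delta_pos": [0,0,0],"spin": 0,"grip": 0}]}}

```text
time_s: 17.7
eef_pos: [0.358, -0.2932, 0.1481]
eef_rot: [0.674, 0.739, -0.0, 0.0]
force: [-0.5, -0.7, -1.9]
finger_gap: 0.0044
gripper_force: 18.6
```

Request:
{"name": "apply_moves", "arguments": {"steps": [{"delta_pos": [0,0,0],"spin": 0,"grip": 0.1},{"delta_pos": [0,0,0],"spin": 0,"grip": 0.2},{"delta_pos": [0,0,0],"spin": 0,"grip": 0.2},{"delta_pos": [0,0,-0.3],"spin": 0,"grip": 0.2},{"delta_pos": [0,0,-0.8],"spin": 0,"grip": 0.2},{"delta_pos": [0,0,-1],"spin": 0,"grip": 0.2},{"delta_pos": [0,0,-1],"spin": 0,"grip": 0.2},{"delta_pos": [0,0,-1],"spin": 0,"grip": 0.2},{"delta_pos": [0,0,-1],"spin": 0,"grip": 0.2}]}}

```text
time_s: 18.82
eef_pos: [0.3577, -0.2928, 0.3027]
eef_rot: [0.674, 0.739, -0.0, 0.0]
force: [-0.3, 0.5, -0.2]
finger_gap: 0.0175
gripper_force: 0.0
```

```bash
cat > f.py <<'E'
from h import *
s=observe();print(s["time_s"],s["eef_pos"].round(4),s["force"].round(2))
im=get_image("scene");save(im,"s2.png");cs=cam("scene")
for l,z in(("slim_cup",.008),("wide_cup",.017),("coaster",0),("lid_cross_grip",.21)):
  for r in landmark_of("scene",l)[:2]:
    p=np.array(r["xy"])*[512,384]; print(l,r["conf"],p.round(),at_z(cs,p,z).round(4))
cv2.imwrite("pics/s2c.png",cv2.resize(im[60:260,110:330,::-1],None,fx=3,fy=3,interpolation=2))
E
python3 f.py
```

```text
18.825 [ 0.3577 -0.2928  0.3027] [-0.29  0.5  -0.23]
slim_cup 0.82 [220. 129.] [ 0.367  -0.2906  0.008 ]
slim_cup 0.72 [218. 134.] [ 0.3851 -0.2755  0.008 ]
wide_cup 0.76 [180. 191.] [ 0.6148 -0.1303  0.017 ]
wide_cup 0.26 [280. 221.] [0.4061 0.1431 0.017 ]
coaster 0.6 [218. 131.] [ 0.3734 -0.2907  0.    ]
coaster 0.55 [281. 222.] [0.3995 0.1419 0.    ]
lid_cross_grip 0.65 [128. 180.] [ 0.7541 -0.1157  0.21  ]
lid_cross_grip 0.61 [282. 305.] [0.5991 0.419  0.21  ]
```

View pics/s2c.png

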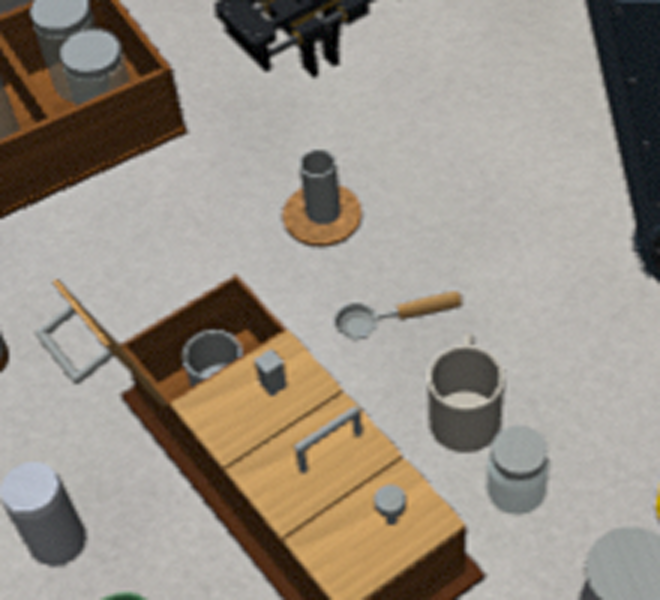

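The slim cup stands upright in the middle of the coaster (crop 320,190), the lid is open and the wide cup is in the bin. I'll go back over the bin.

Request:
{"name": "apply_moves", "arguments": {"steps": [{"delta_pos": [0.5,0.84,0],"spin": 0,"grip": 0.3},{"delta_pos": [0.5,0.84,0],"spin": 0,"grip": 0.3},{"delta_pos": [0.5,0.84,0],"spin": 0,"grip": 0.3},{"delta_pos": [0.5,0.84,0],"spin": 0,"grip": 0.3},{"delta_pos": [0.5,0.84,0],"spin": 0,"grip": 0.3},{"delta_pos": [0.5,0.84,0],"spin": 0,"grip": 0.3},{"delta_pos": [0.5,0.84,0],"spin": 0,"grip": 0.3},{"delta_pos": [0.5,0.84,0],"spin": 0,"grip": 0.3},{"delta_pos": [0.5,0.84,0],"spin": 0,"grip": 0.3},{"delta_pos": [0,0,0],"spin": 0,"grip": 0.3}]}}

```text
time_s: 20.32
eef_pos: [0.5719, -0.1366, 0.2992]
eef_rot: [0.673, 0.74, -0.0, -0.001]
force: [0.4, -0.3, 0.3]
finger_gap: 0.0258
gripper_force: 0.0
```

```bash
cat > g.py <<'E'
from h import *
s=observe();cw=cam("wrist");im=get_image("wrist");save(im,"w6.png")
print(s["time_s"],s["eef_pos"].round(4))
for r in trace("wrist","wide_cup")[:2]:
    v,u=np.nonzero(r["mask"]); print(r["conf"],u.min(),u.max(),v.min(),v.max())
    q=[at_z(cw,((u.min()+u.max())/2,vv),.082).round(4) for vv in (v.max()-28,v.max())]; print(q, at_z(cw,(u.min(),v.max()-25),.082),at_z(cw,(u.max(),v.max()-25),.082))
for r in landmark_of("wrist","wide_cup")[:2]:
    p=np.array(r["xy"])*[512,384]; print(r["conf"],p.round(),at_z(cw,p,.017).round(4))
c=cv2.resize(im[90:240,190:360,::-1],None,fx=4,fy=4,interpolation=cv2.INTER_CUBIC)
a=np.linspace(0,2*np.pi,60)
for p in proj(cw,np.c_[.601+.031*np.cos(a),-.132+.031*np.sin(a),0*a+.082]): cv2.circle(c,tuple(int(x) for x in (p-[190,90]+.5)*4),1,(0,0,255),-1)
cv2.imwrite("pics/w6c.png",c)
E
python3 g.py
```

```text
20.325 [ 0.5719 -0.1366  0.2992]
0.86 255 312 139 201
[array([ 0.5999, -0.1307,  0.082 ]), array([ 0.6036, -0.1612,  0.082 ])] [ 0.57066938 -0.13675588  0.082     ] [ 0.63007318 -0.13100678  0.082     ]
0.63 [280. 162.] [ 0.6015 -0.1313  0.017 ]
```

View pics/w6c.png

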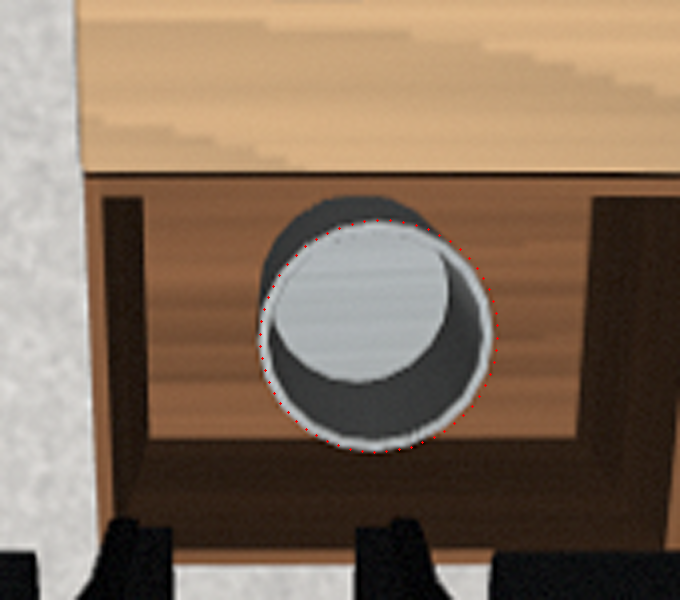

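The overlay fits: the wide cup is at (.601,−.132). I'll grip its front wall the same way.

Request:
{"name": "apply_moves", "arguments": {"steps": [{"delta_pos": [0.07,0.02,0.6],"spin": 0,"grip": 0.22},{"delta_pos": [0,0,0.9],"spin": 0,"grip": 0.22},{"delta_pos": [0,0,0.9],"spin": 0,"grip": 0.22},{"delta_pos": [0,0,0.9],"spin": 0,"grip": 0.22},{"delta_pos": [0,0,0.8],"spin": 0,"grip": 0.22},{"delta_pos": [0,0,0.6],"spin": 0,"grip": 0.22},{"delta_pos": [0,0,0.4],"spin": 0,"grip": 0.22},{"delta_pos": [0,0,0.2],"spin": 0,"grip": 0.22},{"delta_pos": [0,0,0.15],"spin": 0,"grip": 0.22},{"delta_pos": [0,0,0],"spin": 0,"grip": 0.22}], "newtons": 25}}

```text
time_s: 21.72
eef_pos: [0.5718, -0.1358, 0.1378]
eef_rot: [0.674, 0.739, 0.0, 0.0]
force: [0.5, 0.3, -0.0]
finger_gap: 0.0189
gripper_force: 0.0
```

Request:
{"name": "apply_moves", "arguments": {"steps": [{"delta_pos": [0,0,0],"spin": 0,"grip": 0.1},{"delta_pos": [0,0,0],"spin": 0,"grip": 0},{"delta_pos": [0,0,0],"spin": 0,"grip": 0},{"delta_pos": [0,0,0],"spin": 0,"grip": 0},{"delta_pos": [0,0,0],"spin": 0,"grip": 0}]}}

```text
time_s: 22.35
eef_pos: [0.572, -0.1358, 0.138]
eef_rot: [0.674, 0.739, 0.0, 0.0]
force: [0.9, 0.1, 3.8]
finger_gap: 0.0031
gripper_force: 23.1
```

Request:
{"name": "apply_moves", "arguments": {"steps": [{"delta_pos": [0,0,-0.3],"spin": 0,"grip": 0},{"delta_pos": [0,0,-0.6],"spin": 0,"grip": 0},{"delta_pos": [0,0,-0.8],"spin": 0,"grip": 0},{"delta_pos": [0,0,-0.9],"spin": 0,"grip": 0},{"delta_pos": [0,0,-0.9],"spin": 0,"grip": 0},{"delta_pos": [0,0,-0.9],"spin": 0,"grip": 0},{"delta_pos": [0,0,-0.9],"spin": 0,"grip": 0},{"delta_pos": [0,0,-0.7],"spin": 0,"grip": 0},{"delta_pos": [0,0,-0.4],"spin": 0,"grip": 0},{"delta_pos": [0,0,0],"spin": 0,"grip": 0}]}}

```text
time_s: 23.6
eef_pos: [0.5719, -0.1358, 0.3308]
eef_rot: [0.674, 0.739, 0.0, 0.001]
force: [0.7, 0.2, -1.1]
finger_gap: 0.0031
gripper_force: 23.1
```

Request:
{"name": "apply_moves", "arguments": {"steps": [{"delta_pos": [0.5,-0.23,0],"spin": 0,"grip": 0},{"delta_pos": [0.9,-0.43,0],"spin": 0,"grip": 0},{"delta_pos": [0.9,-0.43,0],"spin": 0,"grip": 0},{"delta_pos": [0.9,-0.43,0],"spin": 0,"grip": 0},{"delta_pos": [0.9,-0.43,0],"spin": 0,"grip": 0},{"delta_pos": [0.9,-0.43,0],"spin": 0,"grip": 0},{"delta_pos": [0.9,-0.43,0],"spin": 0,"grip": 0},{"delta_pos": [0.9,-0.43,0],"spin": 0,"grip": 0},{"delta_pos": [0.9,-0.43,0],"spin": 0,"grip": 0},{"delta_pos": [0.9,-0.43,0],"spin": 0,"grip": 0}]}}

```text
time_s: 24.85
eef_pos: [0.4234, 0.1112, 0.3286]
eef_rot: [0.674, 0.739, -0.001, -0.001]
force: [0.5, 0.1, -0.7]
finger_gap: 0.003
gripper_force: 23.1
```

Request:
{"name": "apply_moves", "arguments": {"steps": [{"delta_pos": [0.9,-0.43,0],"spin": 0,"grip": 0},{"delta_pos": [0.9,-0.43,0],"spin": 0,"grip": 0},{"delta_pos": [0.9,-0.43,0],"spin": 0,"grip": 0},{"delta_pos": [0.9,-0.43,0],"spin": 0,"grip": 0},{"delta_pos": [0.4,-0.23,0],"spin": 0,"grip": 0},{"delta_pos": [0,0,0],"spin": 0,"grip": 0},{"delta_pos": [0,0,0],"spin": 0,"grip": 0}]}}

```text
time_s: 25.72
eef_pos: [0.3567, 0.2236, 0.3295]
eef_rot: [0.674, 0.739, -0.0, 0.0]
force: [0.1, -0.3, -1.6]
finger_gap: 0.0029
gripper_force: 23.1
```

```bash
cat > i.py <<'E'
from h import *
s=observe();cw=cam("wrist");im=get_image("wrist");save(im,"w7.png")
print(s["time_s"],s["eef_pos"].round(4),s["force"].round(1),s["finger_gap"])
for r in trace("wrist","stand")[:3]:
    m=r["mask"].astype(np.uint8);e=cv2.fitEllipse(max(cv2.findContours(m,0,1)[0],key=len))
    print(round(r["conf"],2),im[r["mask"]].mean(0).round(),np.round(e[0]+e[1],1),[at_z(cw,e[0],z).round(3)[:2].tolist() for z in(.05,.067,.08)])
for r in landmark_of("wrist","stand")[:3]:
    p=np.array(r["xy"])*[512,384]; print(r["conf"],p.round(),at_z(cw,p,0).round(4))
# bright grey blob: plate top
g=im.astype(int);
E
python3 i.py
```

```text
25.725 [0.3567 0.2236 0.3295] [ 0.1 -0.3 -1.6] 0.002911566595774328
0.7 [188. 162.  69.] [177.6 119.1  69.3  72.3] [[0.258, 0.27], [0.263, 0.271], [0.266, 0.272]]
0.81 [285.  92.] [0.3876 0.314  0.    ]
0.76 [184. 118.] [0.2545 0.2683 0.    ]
```

Picture views are used up, so I'll fit the plate circle numerically across all three cameras.

```bash
cat > j.py <<'E'
from h import *
cams=[(cam("wrist"),"w7"),(cam("top"),"t1"),(cam("scene"),"s1")]
a=np.linspace(0,2*np.pi,120,endpoint=False)
G=[]
for m,n in cams:
    g=cv2.GaussianBlur(cv2.imread(f"pics/{n}.png",0).astype(np.float32),(0,0),1)
    G.append((cv2.Sobel(g,5,1,0),cv2.Sobel(g,5,0,1)))
def sc(x,y,z,i):
    m=cams[i][0]; P=np.c_[x+.045*np.cos(a),y+.045*np.sin(a),0*a+z]
    p=proj(m,P).astype(np.float32); q=proj(m,P+np.c_[.004*np.cos(a),.004*np.sin(a),0*a]); d=q-p; d/=np.linalg.norm(d,axis=1)[:,None]
    gx,gy=[cv2.remap(k,p[:,:1],p[:,1:],1)[:,0] for k in G[i]]
    v=np.minimum(np.abs(gx*d[:,0]+gy*d[:,1]),60); return v.mean()
r=[]
for x in np.arange(.370,.401,.002):
  for y in np.arange(.295,.327,.002):
    for z in np.arange(.03,.096,.005): r.append((x,y,z,*[sc(x,y,z,i) for i in range(3)]))
r=np.array(r); n=r[:,3:]/r[:,3:].max(0)
for nm,k in(("wrist",n[:,0]),("top",n[:,1]),("scene",n[:,2]),("all",n.sum(1))):
  for j in np.argsort(-k)[:4]: print(nm,r[j].round(3),k[j].round(3))
E
python3 j.py
```

```text
wrist [ 0.384  0.313  0.09  49.784 38.326 50.639] 1.0
wrist [ 0.384  0.313  0.085 43.226 38.64  52.648] 0.868
wrist [ 0.384  0.313  0.095 42.331 37.502 47.011] 0.85
wrist [ 0.384  0.311  0.095 40.831 38.285 42.858] 0.82
top [ 0.388  0.319  0.055 15.543 38.869 21.262] 1.0
top [ 0.39   0.321  0.045 15.25  38.868 27.187] 1.0
top [3.9200e-01 3.2300e-01 3.0000e-02 1.2428e+01 3.8858e+01 3.9314e+01] 1.0
top [ 0.39   0.321  0.04  11.228 38.833 31.608] 0.999
scene [ 0.39   0.317  0.095 12.307 25.459 54.353] 1.0
scene [ 0.388  0.315  0.09  15.122 34.346 54.106] 0.995
scene [ 0.386  0.313  0.085 34.96  38.126 53.461] 0.984
scene [ 0.384  0.311  0.08  27.087 37.404 53.029] 0.976
all [ 0.384  0.313  0.09  49.784 38.326 50.639] 2.918
all [ 0.384  0.313  0.085 43.226 38.64  52.648] 2.831
all [ 0.384  0.313  0.095 42.331 37.502 47.011] 2.68
all [ 0.386  0.313  0.085 34.96  38.126 53.461] 2.667
```

The plate centre is about (.384,.313) with its top near .087. Contact should come at a TCP height of about .208, so I'll lower to .222 and then feel.

Request:
{"name": "apply_moves", "arguments": {"steps": [{"delta_pos": [0.58,0.21,0],"spin": 0,"grip": 0},{"delta_pos": [0.9,0,0],"spin": 0,"grip": 0},{"delta_pos": [0.9,0,0],"spin": 0,"grip": 0},{"delta_pos": [0.5,0,0.3],"spin": 0,"grip": 0},{"delta_pos": [0,0,0.8],"spin": 0,"grip": 0},{"delta_pos": [0,0,0.9],"spin": 0,"grip": 0},{"delta_pos": [0,0,0.8],"spin": 0,"grip": 0},{"delta_pos": [0,0,0.5],"spin": 0,"grip": 0},{"delta_pos": [0,0,0.2],"spin": 0,"grip": 0},{"delta_pos": [0,0,0],"spin": 0,"grip": 0}]}}

```text
time_s: 27.12
eef_pos: [0.3548, 0.3103, 0.2242]
eef_rot: [0.674, 0.739, -0.001, -0.0]
force: [-0.4, -0.8, -0.6]
finger_gap: 0.0029
gripper_force: 24.2
```

Request:
{"name": "apply_moves", "arguments": {"steps": [{"delta_pos": [0,0,0.06],"spin": 0,"grip": 0},{"delta_pos": [0,0,0.06],"spin": 0,"grip": 0},{"delta_pos": [0,0,0.06],"spin": 0,"grip": 0},{"delta_pos": [0,0,0],"spin": 0,"grip": 0}]}}

```text
time_s: 27.62
eef_pos: [0.3547, 0.3106, 0.2192]
eef_rot: [0.674, 0.739, 0.0, 0.0]
force: [0.4, -0.8, -0.4]
finger_gap: 0.003
gripper_force: 24.2
```

Request:
{"name": "apply_moves", "arguments": {"steps": [{"delta_pos": [0,0,0.06],"spin": 0,"grip": 0},{"delta_pos": [0,0,0.06],"spin": 0,"grip": 0},{"delta_pos": [0,0,0.06],"spin": 0,"grip": 0},{"delta_pos": [0,0,0],"spin": 0,"grip": 0}]}}

```text
time_s: 28.12
eef_pos: [0.3546, 0.3106, 0.2136]
eef_rot: [0.674, 0.739, -0.0, -0.0]
force: [0.2, 0.8, -1.3]
finger_gap: 0.0029
gripper_force: 24.2
```

Request:
{"name": "apply_moves", "arguments": {"steps": [{"delta_pos": [0,0,0.04],"spin": 0,"grip": 0},{"delta_pos": [0,0,0],"spin": 0,"grip": 0}]}}

```text
time_s: 28.38
eef_pos: [0.3547, 0.3106, 0.2125]
eef_rot: [0.674, 0.739, -0.0, -0.0]
force: [0.2, -0.2, -1.1]
finger_gap: 0.0029
gripper_force: 24.2
```

Request:
{"name": "apply_moves", "arguments": {"steps": [{"delta_pos": [0,0,0.04],"spin": 0,"grip": 0},{"delta_pos": [0,0,0.04],"spin": 0,"grip": 0},{"delta_pos": [0,0,0],"spin": 0,"grip": 0}]}}

```text
time_s: 28.75
eef_pos: [0.3547, 0.3107, 0.2118]
eef_rot: [0.674, 0.739, 0.0, 0.0]
force: [-3.3, -1.1, 13.5]
finger_gap: 0.0024
gripper_force: 24.2
```

Request:
{"name": "apply_moves", "arguments": {"steps": [{"delta_pos": [0,0,-0.04],"spin": 0,"grip": 0},{"delta_pos": [0,0,0],"spin": 0,"grip": 0}]}}

```text
time_s: 29.0
eef_pos: [0.3549, 0.3108, 0.2119]
eef_rot: [0.674, 0.739, 0.0, 0.0]
force: [-1.6, -0.2, 5.1]
finger_gap: 0.0029
gripper_force: 24.2
```

Still in light contact (5 N). I'll release and rise.

Request:
{"name": "apply_moves", "arguments": {"steps": [{"delta_pos": [0,0,-0.015],"spin": 0,"grip": 0},{"delta_pos": [0,0,0],"spin": 0,"grip": 0.1},{"delta_pos": [0,0,0],"spin": 0,"grip": 0.2},{"delta_pos": [0,0,0],"spin": 0,"grip": 0.2},{"delta_pos": [0,0,-0.3],"spin": 0,"grip": 0.2},{"delta_pos": [0,0,-0.8],"spin": 0,"grip": 0.2},{"delta_pos": [0,0,-1],"spin": 0,"grip": 0.2},{"delta_pos": [0,0,-1],"spin": 0,"grip": 0.2},{"delta_pos": [-0.5,0,-0.5],"spin": 0,"grip": 0.2},{"delta_pos": [0,0,0],"spin": 0,"grip": 0.2}]}}

```text
time_s: 30.25
eef_pos: [0.3563, 0.2948, 0.3207]
eef_rot: [0.674, 0.738, 0.001, 0.0]
force: [-0.9, 0.1, -0.5]
finger_gap: 0.0172
gripper_force: 0.0
```

Request:
{"name": "apply_moves", "arguments": {"steps": [{"delta_pos": [-1,0,0],"spin": 0,"grip": 0.2},{"delta_pos": [-1,0,0],"spin": 0,"grip": 0.2},{"delta_pos": [0,0,0],"spin": 0,"grip": 0.2}]}}

```text
time_s: 30.62
eef_pos: [0.3609, 0.2345, 0.3187]
eef_rot: [0.675, 0.738, -0.001, -0.001]
force: [-0.2, 0.2, -0.2]
finger_gap: 0.0178
gripper_force: 0.0
```

```bash
cat > k.py <<'E'
from h import *
s=observe();cw=cam("wrist");print(s["time_s"],s["eef_pos"].round(4),s["force"].round(1))
get_image("wrist");save(get_image("scene"),"s9.png");get_image("top")
for n,m in(("wrist",cw),("scene",cam("scene")),("top",cam("top"))):
  for l,z,h in(("wide_cup",.091,.156),("slim_cup",.008,.093),("lid_cross_grip",.21,0),("mug",0,0),("jar",0,0),("spoon",0,0)):
    for r in landmark_of(n,l)[:2]:
      p=np.array(r["xy"])*[512,384]; print(n,l,round(r["conf"],2),p.round(),at_z(m,p,z).round(3))
  for r in trace(n,"wide_cup")[:1]:
    b=np.array(r["box"])*[512,384,512,384]; print("box",r["conf"],b.round(),proj(m,[[.384+dx,.313+dy,z] for dx,dy,z in((-.031,0,.156),(.031,0,.156),(0,-.031,.156),(0,.031,.156),(0,0,.091))]).round().tolist())
E
python3 k.py
```

```text
30.625 [0.3609 0.2345 0.3187] [-0.2  0.2 -0.2]
wrist wide_cup 0.6 [285.  98.] [0.383 0.315 0.091]
wrist lid_cross_grip 0.38 [267. 282.] [0.374 0.179 0.21 ]
wrist mug 0.75 [268. 283.] [0.396 0.043 0.   ]
wrist jar 0.92 [275. 225.] [0.397 0.139 0.   ]
box 0.68 [244.  54.  69.  90.] [[255.0, 96.0], [331.0, 103.0], [289.0, 138.0], [298.0, 59.0], [286.0, 100.0]]
scene wide_cup 0.64 [321. 249.] [0.386 0.315 0.091]
scene slim_cup 0.64 [221. 130.] [ 0.367 -0.284  0.008]
scene lid_cross_grip 0.66 [128. 180.] [ 0.755 -0.118  0.21 ]
scene mug 0.56 [262. 198.] [ 0.4    0.035 -0.   ]
scene jar 0.57 [283. 222.] [0.393 0.145 0.   ]
scene spoon 0.75 [320. 264.] [0.382 0.323 0.   ]
scene spoon 0.49 [242. 168.] [ 0.391 -0.104  0.   ]
box 0.93 [310. 229.  23.  34.] [[333.0, 233.0], [315.0, 244.0], [317.0, 230.0], [331.0, 247.0], [321.0, 248.0]]
top slim_cup 0.53 [313. 210.] [ 0.384 -0.121  0.008]
top lid_cross_grip 0.89 [315.  89.] [ 0.742 -0.112  0.21 ]
top mug 0.57 [265. 207.] [0.397 0.042 0.   ]
top jar 0.8 [238. 208.] [0.392 0.136 0.   ]
top jar 0.44 [311. 211.] [ 0.384 -0.117  0.   ]
top spoon 0.79 [313. 210.] [ 0.387 -0.123  0.   ]
```

All readings agree: the wide cup is centred on the plate, the slim cup is on the coaster, the lid is open and the bystanders have not moved. Handing in.

```bash
python3 -c "
from station import *
print(hand_in())"
```

```text
the job is handed in; nothing more can be done
None
```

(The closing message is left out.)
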